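Set up the electrolysis cell

TASK

Hang the electrode frame from the rack on the cell's two guide pins, big hole over the thick pin, lowered until it rests flat on the tank's rim, and let go of it. Then plug the two-socket connector onto the two studs on top of the frame's grip block, pressing it down firmly until it sits flush, and let go. Lower both parts in the hand rather than dropping them, and leave everything else on the table where it is.

Things in the scene. Friction and masses are not known exactly. Their poses are not given: they have to be found in the camera images.
- frame: Loose grey frame, 0.2 kg. Origin: centre of the plate's underside, y along it, z up. Plate 50 (x) x 150 (y) x 8 mm. Grip block 22 (x) x 50 (y) on its middle, z = 8 to 44: grip across the 22 mm. Brass studs, diameter 8, at y = +13 and -13, z = 44 to 53 (top 3 mm tapered). Steel electrodes 40 x 3 x 50 mm hang below the plate at y = +25 and -25, to z = -50. Starts lying across the rack's walls.
- hole_big (a point): Centre, at the underside, of the plate's big through hole: diameter 14.5, at frame x = 0, y = +60 mm
- hole_small (a point): Centre, at the underside, of the plate's small through hole: diameter 10.5, at frame x = 0, y = -60 mm
- block_top (a point): centre of the top face of the frame's grip block, between the studs, at the studs' foot (44 mm above the frame's origin)
- cell: Fixed electrolysis cell. Origin: centre of the base's underside. Blue base 105 (x) x 150 (y) x 30 mm; on it an empty clear open tank 70 x 92 mm, 5 mm walls, rim at z = 100, inner floor at z = 35. Two upright steel guide pins stand outside the tank at x = 0: y = +60 (thick) and y = -60 (thin).
- seat (a point): centre of the tank's mouth at rim height (100 mm above the table): the frame's origin lies here when it is hung home
- pin_thick (a point): Tip of the thick pin, diameter 12, 132 mm above the table, top 9 mm tapered to less than half the diameter
- pin_thin (a point): Tip of the thin pin, diameter 8, 132 mm above the table, top 9 mm tapered to less than half the diameter
- rack: Fixed parking rack of dark steel: base 70 (x) x 100 (y) x 6 mm, two walls 60 x 6 mm at y = +43 and -43 up to z = 70, on whose tops the frame's plate lies. Origin: centre of the underside.
- connector: Loose black block 24 (x) x 50 (y) x 24 mm high, 0.06 kg, upright on the mat. Origin: centre of its underside. Two round sockets in the underside at y = +13 and -13, diameter 10.5, 12 mm deep; two brass studs on top, diameter 8, z = 24 to 31. The same after a half turn. Grip across the 24 mm. Flush = underside on the grip block's top.
- mat: Fixed cork mat 120 (x) x 150 (y) x 3 mm with the connector and the single one on it. Origin: centre of the underside.
- single: Bystander: loose one-socket connector, 24 x 24 x 24 mm black block with one stud (top at 31 mm), on the mat. Origin at the underside's centre.
- stand: Fixed clamp stand just beyond the cell: base 50 (x) x 70 (y) x 10 mm, upright rod of diameter 10 up to z = 260 with a small clamp near its top (reaching 30 mm to +x). Origin: centre of the underside.
- beaker: Bystander: loose glass beaker, diameter 60, height 65 mm, in front of the cell. Origin at the bottom's centre.
- bottle: Bystander: loose brown bottle, diameter 36, height 95 mm, beyond the rack. Origin at the bottom's centre.
- jar: Bystander: loose glass jar, diameter 48, height 55 mm, in front of the rack. Origin at the bottom's centre.
- weight: Bystander: loose brass cylinder, diameter 32, height 32 mm, beyond the mat. Origin at the bottom's centre.
- driver: Bystander: loose screwdriver 130 mm long, lying about crosswise in front of the mat, red handle up to 30 mm thick. Origin under it.
- meter: Bystander: loose yellow multimeter 150 x 75 x 36 mm, at the table's right. Origin at the underside's centre.
- goggles: Bystander: loose clear safety goggles 50 x 160 x 45 mm, at the table's left. Origin at the underside's centre.
Things that resemble listed ones, but are neither listed nor needed, are in the scene too. Leave any green or red look-alike of the connector alone. There is more than one size of the frame; the one meant has the size given above.

How it is judged (in metres and radians):
On the way, in this order (a step that is already met when the one before it is completed fails the run):
1. the frame hangs home on both pins, flat on the tank's rim, and is let go (horizontal distance between hole_big and pin_thick below 0.004 m and horizontal distance between hole_small and pin_thin below 0.004 m and z of frame in the frame of seat between -0.003 and 0.003 m and angle between frame's own z axis and vertical below 0.05 rad and contact force between the fingers and frame below 0.2 N), for 0.2 s.
2. the connector is flush on the frame's studs and pressed down with more than 3 N (horizontal distance between connector and block_top below 0.004 m and angle between the y axis of connector and the y axis of frame, either way round below 0.1 rad and z of connector in the frame of block_top between -0.003 and 0.0025 m and angle between connector's own z axis and vertical below 0.06 rad and contact force between connector and frame above 3 N), for 0.06 s.
At the end, for the whole second after the job is handed in: Frame: each hole within 4 mm of its own pin, height within 3 mm of resting on the rim, tilt under 0.05 rad. Connector: within 4 mm and 0.1 rad of centred on the grip block, tilt under 0.06 rad, underside under 2.5 mm above the block. Both at rest (under 0.02 m/s) (horizontal distance between hole_big and pin_thick below 0.004 m and horizontal distance between hole_small and pin_thin below 0.004 m and z of frame in the frame of seat between -0.003 and 0.003 m and angle between frame's own z axis and vertical below 0.05 rad and horizontal distance between connector and block_top below 0.004 m and angle between the y axis of connector and the y axis of frame, either way round below 0.1 rad and z of connector in the frame of block_top between -0.003 and 0.0025 m and angle between connector's own z axis and vertical below 0.06 rad and linear speed of each of frame, connector below 0.02 m/s); the robot touches nothing.
It fails at once if the frame or the connector is dropped (falls freely faster than 0.4 m/s, about 8 mm) ((contact force between the fingers and frame below 0.05 N and linear speed of frame above 0.4 m/s) or (contact force between the fingers and connector below 0.05 N and linear speed of connector above 0.4 m/s)).
It fails at once if a bystander is moved by more than 20 mm (distance of any of beaker, bottle, jar, weight, driver, single, meter, goggles from where it was at the start of the episode above 0.02 m).
It also fails if it takes over 72 s, if anything falls off the work surface, if the arm or the gripper's body presses on something with over 40 N, if the wrist force passes 120 N, or if a joint passes its speed limit or range.

ROBOT

A 6-joint arm with a two-finger parallel gripper is mounted at the origin on the work surface. World frame = base frame: x ahead of the robot, y to its left, z up, the work surface at z = 0. Lengths are in mm, angles in rad, forces in N, time in s.
With the tool pointing down it reaches from about 325 to 775 mm from the base axis. Payload 9.3 kg.
Tool frame: the origin (TCP) lies on the centre line of the jaws, within the pads' length; the fingertips stand 11 mm ahead of it and the grasp point (between the pads) lies 8 mm behind it; z points along the fingers, y is the line along which they close (so a half turn about z gives the same grasp; the last joint's range is limited). The gripper opens to 85 mm and grips with 20 to 120 N. Pads are 22 mm wide; open, the fingers measure 114 mm over their backs; the gripper's body (76 mm by 85 mm) begins 54 mm behind the grasp point. The pads swing forward as they close: fully open they stand 13 mm farther back than shut.
Start: joints at [1.063, 0.259, 0.021, 1.334, 0, 1.418], TCP at [191.073, 515.74, 242.279] pointing down, gripper open.
Joint ranges: [-3.04, 3.04], [-0.91, 1.82], [-1.04, 1.36], [-1.92, 1.95], [-1.52, 1.45], [-3.14, 3.14]. Speed limits (rad/s): [2.22, 2.22, 2.79, 3.14, 3.14, 3.14].

INTERFACE

Orientations are given as [roll, pitch, yaw] about the fixed x, y, z axes, in that order (R = Rz(yaw) Ry(pitch) Rx(roll)).
In Python, from workcell import arm gives the robot as it stands. Calls block until the motion is done:
- arm.reach(position, orientation): joint-space move of the TCP to a pose.
- arm.move_l(position, orientation=None, vel=150, until_force=None): straight line of the TCP; orientation=None keeps the orientation; vel is the mean speed in mm/s. With until_force (N) it stops when the force on the tool has changed by that much, and returns True; else False.
- arm.move_joints(angles): joint-space move.
- arm.gripper_to(opening, grip_force=None): finger opening in mm; grip_force is the grip in N (None keeps the last); returns when the fingers have stopped.
- arm.sleep(seconds).
- arm.inverse_kinematics(position, orientation): joint angles nearest the present ones, or None.
- arm.state(): the state.
- arm.grab_frame(name): name is "scene" or "top" or "wrist"; returns a dict with "image" (400x640x3 uint8, blue, green, red), "z_map" (400x640 float32, mm along the optical axis (not along the pixel's ray), 0 where there is no reading), "camera_matrix" (3x3 intrinsics, pixels), "view" (4x4, takes a point from world to camera coordinates); the wrist camera has in their place "tool_from_camera" (4x4, takes a point from camera to tool coordinates, whose origin is the TCP and whose axes are the flange's). Camera axes: x right, y up, looking along -z (the intrinsics and any distortion apply to the point x, -y, -z); pixel columns grow to the right and rows downward; lengths in mm; the calibration is good to about 2 mm. A picture is of the moment at which its call begins: read the wrist's pose just before it.
A pose or a line that the arm cannot do raises arm.PlanningError and nothing moves.
- arm.hand_in(): hands the job in; it is judged then, once.
The state is a dict: "time_s": time; "qpos": joint angles; "joint_vel": joint speeds; "effort": joint torques, N m; "ee_pos": TCP position; "ee_rot": TCP orientation; "wrist_force": force on the tool from outside, world axes, zero at the start; "moment": the same for the moment, N m; "width": finger opening in mm; "gripper_force": force on a finger pad.
Only numpy, scipy, OpenCV 4.12 (cv2) and the standard library are available. Lean on these libraries where they do the work, as an engineer would, in place of code of your own. Each camera call takes 0.05 s, during which the arm holds its last target. There are 200 camera calls.

## Working session

There is one attempt and no reset: what is moved stays moved. The work goes in short steps, each a Python script; the robot and the scene stay as the last script left them, time stands still between calls to the robot, and variables do not carry over. Pictures are saved under pics/ and viewed, at most 10 in all, crops included, and the job is handed in when it is done.

```bash
mkdir -p pics; ls; cat > h.py <<'E'
import numpy as np, cv2
from workcell import arm
from scipy.spatial.transform import Rotation as R
def grab(n):
    s=arm.state(); f=arm.grab_frame(n)
    f['s']=s
    if n=='wrist':
        T=np.eye(4); T[:3,:3]=R.from_euler('xyz',s['ee_rot']).as_matrix(); T[:3,3]=s['ee_pos']
        f['cw']=T@f['tool_from_camera']
    else: f['cw']=np.linalg.inv(f['view'])
    np.savez('pics/last_%s.npz'%n,**{k:f[k] for k in('image','z_map','camera_matrix','cw')})
    return f
def world(f,u,v,z=None):
    """pixel -> world, by depth, or on plane z"""
    K=f['camera_matrix'];C=f['cw']
    d=np.array([(u-K[0,2])/K[0,0],-(v-K[1,2])/K[1,1],-1.])
    r=C[:3,:3]@d;o=C[:3,3]
    t=f['z_map'][int(round(v)),int(round(u))] if z is None else (z-o[2])/r[2]
    return o+t*r
E
python3 - <<'E'
from h import *
for n in('scene','top'):
    f=grab(n); cv2.imwrite(f'pics/{n}.png',f['image']); print(f['camera_matrix'],f['cw'],[k for k in f])
print(arm.state())
E
```

```text
pics
[[384.18043017   0.         325.85266449]
 [  0.         384.18043017 196.42170147]
 [  0.           0.           1.        ]] [[-3.64525485e-01 -7.85066074e-01  5.00791803e-01  9.84432950e+02]
 [ 9.31164467e-01 -3.11553167e-01  1.89386801e-01  1.89184736e+02]
 [ 7.34211983e-03  5.35355848e-01  8.44594701e-01  1.01204556e+03]
 [ 0.00000000e+00  0.00000000e+00  0.00000000e+00  1.00000000e+00]] ['image', 'z_map', 'camera_matrix', 'view', 's', 'cw']
[[413.29096114   0.         317.69847893]
 [  0.         413.29096114 193.05771486]
 [  0.           0.           1.        ]] [[ 8.93428262e-03  9.97769114e-01 -6.61587074e-02  3.44216803e+02]
 [-9.99929769e-01  8.39922795e-03 -8.36118107e-03 -1.94448654e+01]
 [-7.78684616e-03  6.62287622e-02  9.97774081e-01  1.58675136e+03]
 [ 0.00000000e+00  0.00000000e+00  0.00000000e+00  1.00000000e+00]] ['image', 'z_map', 'camera_matrix', 'view', 's', 'cw']
{'time_s': 0.1, 'qpos': array([ 1.06341795e+00,  2.59151171e-01,  2.08192691e-02,  1.33373072e+00,
       -9.20459224e-07,  1.41820198e+00]), 'joint_vel': array([-1.06204896e-03, -9.40632720e-04,  9.30266001e-04, -1.83194480e-03,
       -3.96339772e-05, -5.98162123e-04]), 'effort': array([ 4.82152784e-03, -5.56691873e+01,  3.45070016e+01,  1.15841272e-02,
       -1.85707804e-04,  1.34440930e-05]), 'ee_pos': array([190.93891968, 515.51932164, 241.71109364]), 'ee_rot': array([-3.14034093e+00, -1.91571116e-04,  2.78680850e+00]), 'wrist_force': array([ 0.20459934,  0.13418248, -0.63504579]), 'moment': array([-0.01722781,  0.01731025,  0.04646579]), 'gripper_force': 0.0, 'width': 85.27447504535864}
```

View pics/scene.png

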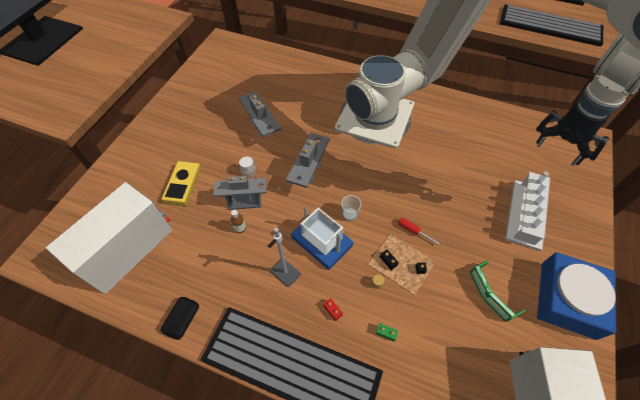

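View pics/top.png

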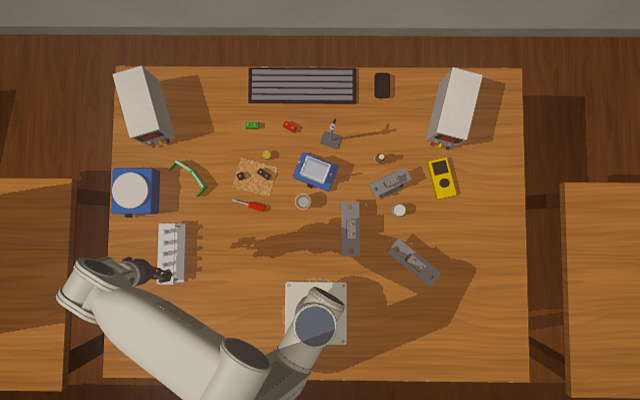

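The scene shows frames at top-image (390,182), lying across the rack, and at (349,228) and (413,261), lying loose on the table. The one on the rack should be ours. The connector candidates are the black two-stud at (263,174), the single at (242,176), and the green (252,125) and red (290,126) look-alikes. Next I'll confirm with an enlarged crop.

```bash
python3 - <<'E'
from h import *
f=dict(np.load('pics/last_top.npz'))
c=f['image'][140:290,228:448]; cv2.imwrite('pics/topc.png',cv2.resize(c,None,fx=3.6,fy=3.6,interpolation=cv2.INTER_CUBIC))
for n,u,v,z in [('rackframe',390,182,114),('f2',349,228,44),('f3',413,261,44),('cell',316,171,100),('conn',263,174,27),('single',242,176,27),('stand',332,123,260),('bottle',380,157,95),('jar',400,211,55)]:
    print(n,world(f,u,v,z).round(),world(f,u,v).round())
E
```

```text
rackframe [ 484. -265.  114.] [ 484. -265.  112.]
f2 [ 317. -124.   44.] [ 319. -119.  121.]
f3 [ 198. -361.   44.] [ 207. -340.  137.]
cell [523.  -0. 100.] [530.   1.  35.]
conn [518. 202.  27.] [518. 202.  27.]
single [510. 282.  27.] [510. 281.  31.]
stand [661. -53. 260.] [724. -59.  -3.]
bottle [ 576. -232.   95.] [ 577. -233.   93.]
jar [ 382. -312.   55.] [ 382. -312.   51.]
```

View pics/topc.png

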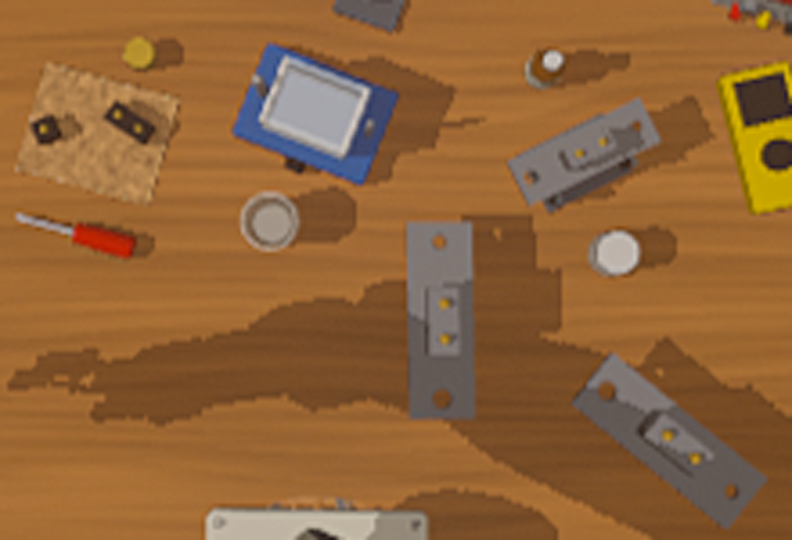

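```bash
python3 - <<'E'
from h import *
for p,yaws in (((484,-265,330),(-65.4,114.6)),((520,0,330),(-110.7,69.3))):
    for y in yaws:
        q=arm.inverse_kinematics(p,[np.pi,0,np.radians(y)]); print(p,y,None if q is None else np.round(q,2))
p=np.array([484,-265,330.])
arm.reach(p,[np.pi,0,np.radians(114.6)])
f=grab('wrist'); cv2.imwrite('pics/w1.png',f['image']); print(f['tool_from_camera'].round(2),f['camera_matrix'].round(1),f['s']['time_s'],f['s']['ee_pos'],f['s']['qpos'])
E
```

```text
(484, -265, 330) -65.4 [-0.65  0.25  0.23  1.55  0.   -2.65]
(484, -265, 330) 114.6 [-0.65  0.25  0.23  1.55  0.    0.49]
(520, 0, 330) -110.7 [-0.16  0.2   0.16  1.53  0.   -1.37]
(520, 0, 330) 69.3 [-0.16  0.2   0.16  1.53  0.    1.77]
[[  -0.      0.97    0.26   63.83]
 [   1.      0.      0.      0.66]
 [  -0.      0.26   -0.97 -131.04]
 [   0.      0.      0.      1.  ]] [[314.1   0.  319.2]
 [  0.  314.1 197.3]
 [  0.    0.    1. ]] 3.0417 [ 484.28753814 -264.31808641  330.00635102] [-6.51812102e-01  2.53445568e-01  2.34832825e-01  1.55223686e+00
  1.87680166e-04  4.88543133e-01]
```

View pics/w1.png

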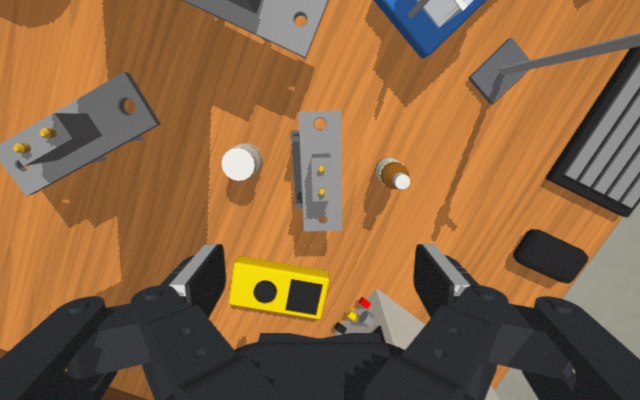

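The rack frame's big hole is at (320,124) and its small one at (322,219), so big is along tool +x, giving a frame yaw of about 24.6°. Its proportions match the 150 mm size. Next, one look at the cell from above for the pins.

```bash
cp pics/last_wrist.npz pics/w1.npz; python3 - <<'E'
from h import *
f=dict(np.load('pics/w1.npz'))
a=cv2.resize(f['image'][100:240,270:370],None,fx=4,fy=4,interpolation=cv2.INTER_CUBIC)
arm.reach([522,0,330],[np.pi,0,np.radians(69.3)])
f=grab('wrist'); np.savez('pics/w2.npz',image=f['image'],z_map=f['z_map'],camera_matrix=f['camera_matrix'],cw=f['cw'])
b=cv2.resize(f['image'][100:240,270:370],None,fx=4,fy=4,interpolation=cv2.INTER_CUBIC)
cv2.imwrite('pics/w12.png',np.hstack([a,b])); print(f['s']['time_s'],f['s']['ee_pos'])
E
```

```text
4.2583 [ 5.22082837e+02 -2.58732947e-01  3.29958747e+02]
```

View pics/w12.png

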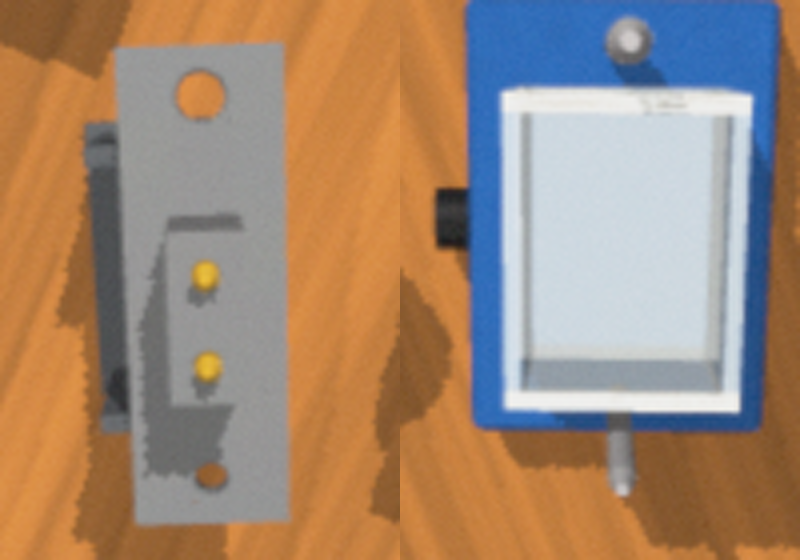

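```bash
python3 - <<'E'
from h import *
def P(n,cx,cy,z):
    f=dict(np.load(n)); return world(f,270+(cx-1.5)/4,100+(cy-1.5)/4,z)
def rep(n,a,b): d=a-b; print(n,a.round(1),b.round(1),'mid',((a+b)/2).round(1),'len',np.linalg.norm(d).round(1),'yaw tool',np.degrees(np.arctan2(d[1],d[0])).round(2))
w='pics/w1.npz'
rep('holes',P(w,201,96,78),P(w,211,475,78))
rep('studs',P(w,204.5,272,122.5),P(w,207.5,363,122.5))
w='pics/w2.npz'
rep('pins',P(w,230,40,132),P(w,222,491,132))
rep('rim y',P(w,227,100,100),P(w,221,402,100))
rep('rim x',P(w,110,250,100),P(w,343,250,100))
E
```

```text
holes [ 463.8 -216.2   78. ] [ 516.3 -322.7   78. ] mid [ 490.1 -269.4   78. ] len 118.6 yaw tool 116.23
studs [ 483.5 -257.   122.5] [ 494.9 -279.8  122.5] mid [ 489.2 -268.4  122.5] len 25.5 yaw tool 116.59
pins [555.   60.5 132. ] [511.2 -51.6 132. ] mid [533.1   4.4 132. ] len 120.3 yaw tool 68.66
rim y [549.4  45.6 100. ] [517.3 -36.  100. ] mid [533.3   4.8 100. ] len 87.8 yaw tool 68.52
rim x [503.1  18.  100. ] [566.1  -5.8 100. ] mid [534.6   6.1 100. ] len 67.3 yaw tool 159.35
```

The thick pin's tip is at crop (630,40) and the thin one's at (622,491). That puts the frame at (490,-269) with tool yaw 116.3°, and the seat at (533.2,4.5) with tool yaw 68.65°. I'll grasp now.

```bash
python3 - <<'E'
from h import *
o=[np.pi,0,np.radians(116.35)]; x,y=489.8,-269.0
arm.reach([x,y,200],o)
hit=arm.move_l([x,y,94],vel=80,until_force=8); print('hit',hit)
arm.gripper_to(15,grip_force=50)
s=arm.state(); print(s['width'],s['gripper_force'],s['ee_pos'],s['wrist_force'])
arm.move_l([x,y,235],vel=100)
s=arm.state(); print(s['width'],s['gripper_force'],s['ee_pos'],s['wrist_force'])
arm.reach([533.2,4.5,235],[np.pi,0,np.radians(68.65)])
f=grab('wrist'); np.savez('pics/w3.npz',**{k:f[k] for k in('image','z_map','camera_matrix','cw')})
cv2.imwrite('pics/w3.png',f['image']); print(f['s']['time_s'],f['s']['ee_pos'],f['s']['ee_rot'])
E
```

```text
hit False
21.35925104538935 49.388667941093445 [ 489.8735328  -269.06348861   94.21466185] [ 0.58039407 -0.48084959  3.70520032]
21.575825285231684 48.925607800483704 [ 489.63377038 -268.84936538  234.37946617] [ 0.16962191  0.03790354 -1.82950202]
10.35 [533.24996999   4.05232654 234.83094957] [-3.14144335e+00  2.78726764e-04  1.19882360e+00]
```

View pics/w3.png

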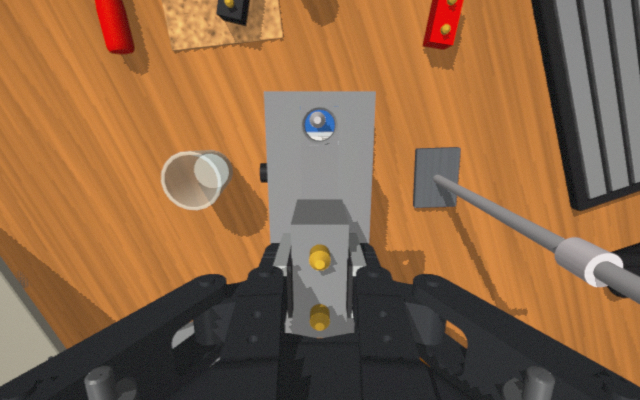

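The big hole is at (319.5,124), with the thick pin's tip at (318,119) seen through it. I'll compare the two in world coordinates.

```bash
python3 - <<'E'
from h import *
f=dict(np.load('pics/w3.npz'))
dz=234.83-94.21
print('hole',world(f,319.5,124,78+dz),'pin',world(f,318,119,132))
# tool-frame offsets of hole
t=np.radians(68.65);c=np.array([np.cos(t),np.sin(t)])
for n,u,v,z in(('hole',319.5,124,78+dz),('stud',320,257,121.5+dz),('pin',318,119,132)):
    p=world(f,u,v,z)[:2]-[533.25,4.05]; print(n,'along',p@c,'across(-y tool)',p@[-c[1],c[0]])
E
```

```text
hole [556.4859812   59.45247174 218.62      ] pin [555.81053465  60.54013682 132.        ]
hole along 60.05980251742237 across(-y tool) -1.471332320280932
stud along 14.77838573574203 across(-y tool) -1.65327199290774
pin along 60.826919489969676 across(-y tool) -0.4462591854944467
```

```bash
python3 - <<'E'
from h import *
x,y=532.6,5.15
print(arm.move_l([x,y,168],vel=60,until_force=8))
f=grab('wrist'); np.savez('pics/w4.npz',**{k:f[k] for k in('image','z_map','camera_matrix','cw')})
cv2.imwrite('pics/w4.png',cv2.resize(f['image'][70:270,220:420],None,fx=3,fy=3,interpolation=cv2.INTER_CUBIC)); print(f['s']['time_s'],f['s']['ee_pos'],f['s']['wrist_force'])
E
```

```text
False
11.6667 [532.8195965    5.1250962  168.40977108] [ 0.24647571  0.64758757 -2.63871797]
```

View pics/w4.png

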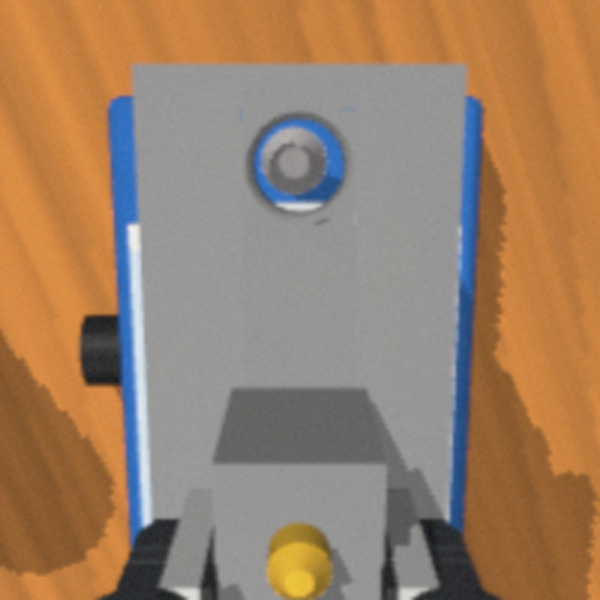

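Through the big hole at crop (298,163), the pin tip shows at (294,161), nearly centred. I'll compute the rest of the correction and lower.

```bash
python3 - <<'E'
from h import *
f=dict(np.load('pics/w4.npz'))
h=world(f,220+297/3,70+162/3,152.2); p=world(f,220+293/3,70+160/3,132)
d=(p-h)[:2]; print(d)
x,y=np.array([532.6,5.15])+d
print(arm.move_l([x,y,140],vel=30,until_force=8)); s=arm.state(); print(s['ee_pos'],s['wrist_force'],s['moment'])
print(arm.move_l([x,y,121],vel=25,until_force=8)); s=arm.state(); print(s['ee_pos'],s['wrist_force'],s['moment'],s['time_s'])
f=grab('wrist');cv2.imwrite('pics/w5.png',f['image'][60:300,180:460])
E
```

```text
[-0.75191349 -0.02404638]
False
[531.99969654   5.10365361 140.20366872] [ 0.28622528  0.4825199  -2.67076094] [-0.0005871  -0.02459199 -0.03519202]
True
[531.66779081   5.15197929 124.16531453] [-1.40180183 -0.96684642  5.87457238] [-0.02721105  0.23268461  0.00131832] 13.4167
```

```bash
python3 - <<'E'
from h import *
arm.gripper_to(50)
arm.sleep(0.3)
s=arm.state(); print(s['width'],s['gripper_force'],s['wrist_force'])
x,y=s['ee_pos'][:2]
arm.move_l([x,y,175],vel=100)
arm.gripper_to(85)
arm.move_l([x,y,300],vel=150)
f=grab('wrist'); np.savez('pics/w6.npz',**{k:f[k] for k in('image','z_map','camera_matrix','cw')})
a=cv2.resize(f['image'][80:255,270:370],None,fx=3.4,fy=3.4,interpolation=cv2.INTER_CUBIC)
arm.reach([518,202,240],[np.pi,0,np.radians(58)])
f=grab('wrist'); np.savez('pics/w7.npz',**{k:f[k] for k in('image','z_map','camera_matrix','cw')})
b=cv2.resize(f['image'][80:255,255:385],None,fx=3.4,fy=3.4,interpolation=cv2.INTER_CUBIC)
cv2.imwrite('pics/w67.png',np.hstack([a,b])); print(a.shape,b.shape,f['s']['time_s'],f['s']['ee_pos'])
E
```

```text
49.81495297430442 0.0 [-0.38459342 -0.42994072 -0.05337407]
(595, 340, 3) (595, 442, 3) 17.1333 [518.15725152 201.55539741 239.98945156]
```

View pics/w67.png

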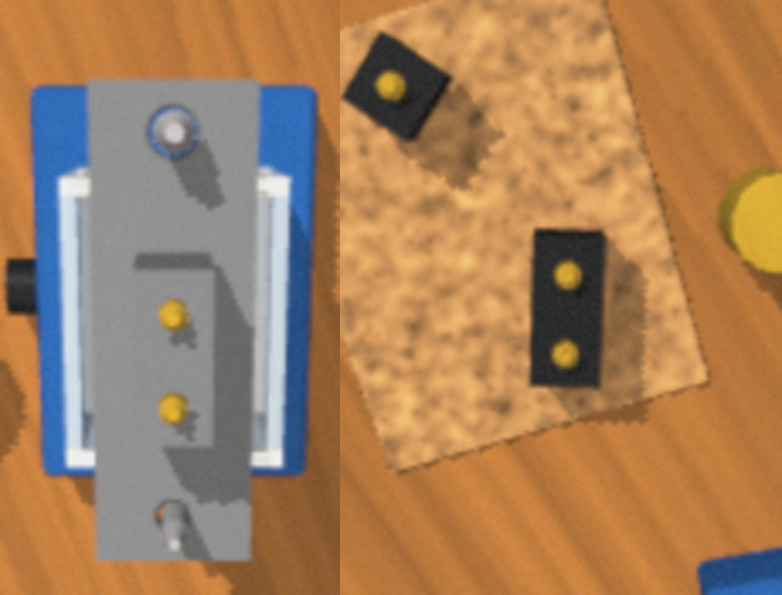

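The frame sits on both pins, with studs at (174,314) and (173.5,407). The connector's studs are at (568,275) and (566,353); the single is upper left and the weight is right. Now I'll compute positions and clearances.

```bash
python3 - <<'E'
from h import *
def P(n,u0,cx,cy,z):
    f=dict(np.load(n)); return world(f,u0+(cx-1.2)/3.4,80+(cy-1.2)/3.4,z)
def rep(n,a,b): d=a-b; print(n,'mid',((a+b)/2).round(1),'len',np.linalg.norm(d).round(1),'yaw',np.degrees(np.arctan2(d[1],d[0])).round(2)); return (a+b)/2,d/np.linalg.norm(d)
rep('frame studs',P('pics/w6.npz',270,174,313,152.5),P('pics/w6.npz',270,173.5,406,152.5))
rep('pins',P('pics/w6.npz',270,175,131,132),P('pics/w6.npz',270,175,545,132))
m,d=rep('conn studs',P('pics/w7.npz',255,228,274.5,33.5),P('pics/w7.npz',255,226,353,33.5))
rep('conn top',P('pics/w7.npz',255,230,230,27),P('pics/w7.npz',255,225,386,27))
for n,cx,cy,z in(('weight',382,220,32),('single c',70,139,27),('single c2',110,75,27)):
    r=P('pics/w7.npz',255,cx,cy,z)-m; print(n,'along',r@d,'across right',r[0]*d[1]-r[1]*d[0])
E
```

```text
frame studs mid [533.7   5.8 152.5] len 25.4 yaw 68.41
pins mid [533.5   4.5 132. ] len 120.4 yaw 68.73
conn studs mid [523.2 202.3  33.5] len 25.5 yaw 56.7
conn top mid [523.5 202.5  27. ] len 51.5 yaw 56.34
weight along 30.84071133812867 across right 47.98600661927783
single c along 53.185893755502086 across right -50.43899970767241
single c2 along 72.6566468680395 across right -37.863929894274655
```

The camera has a steady bias of about 1.5 mm across the tool, since the grip centred the frame, so I'll correct for it. Next: grasp the connector with a 55 mm opening to clear the weight, then stop just above the studs.

```bash
python3 - <<'E'
from h import *
o=[np.pi,0,np.radians(56.6)]; x,y=522.0,203.2
arm.gripper_to(55)
arm.move_l([x,y,80],o,vel=120)
print(arm.move_l([x,y,16],vel=50,until_force=6))
arm.gripper_to(15,grip_force=50)
s=arm.state(); print(s['width'],s['gripper_force'],s['ee_pos'])
x,y=s['ee_pos'][:2]
arm.move_l([x,y,100],vel=80); arm.move_l([x,y,240],vel=150)
t=np.radians(68.6); c=np.array([np.cos(t),np.sin(t)]); a=np.array([c[1],-c[0]])
p=199.9*c+(np.array([531.67,5.15])@a)*a; print(p)
arm.reach([*p,200],[np.pi,0,t])
print(arm.move_l([*p,175],vel=60,until_force=6))
f=grab('wrist'); s=f['s']; print(s['width'],s['time_s'],s['ee_pos'],s['wrist_force'])
cv2.imwrite('pics/w8.png',cv2.resize(f['image'][70:400,160:480],None,fx=1.8,fy=1.8))
E
```

```text
False
23.155587888092576 49.8121552169323 [522.24367997 203.256941    16.37716599]
[532.07538636   6.18442407]
False
23.25683136598452 24.5667 [532.00207268   6.39753548 174.78486376] [ 0.49573838 -0.46007984 -0.00541409]
```

View pics/w8.png

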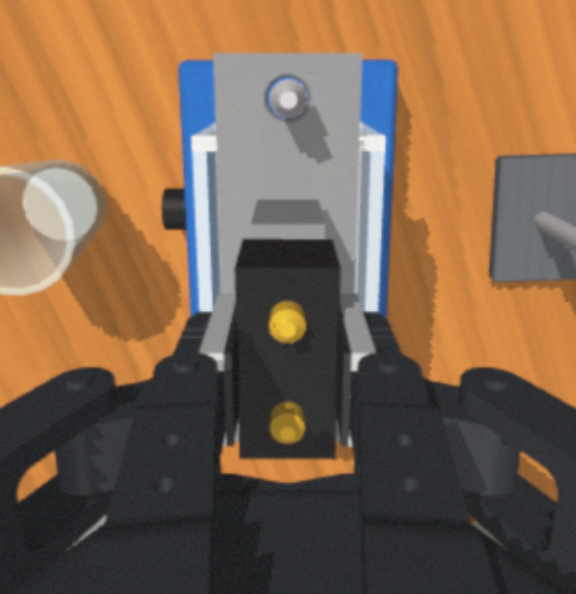

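The connector is held straight, with its top studs at (288,322) and (287,425), in line with the pin at (288,98). Lowering.

```bash
python3 - <<'E'
from h import *
s=arm.state(); x,y=532.07,6.18
hit=arm.move_l([x,y,154],vel=20,until_force=12)
s=arm.state(); print(hit,s['ee_pos'],s['wrist_force'],s['moment'],s['time_s'])
arm.sleep(0.3); s=arm.state(); print(s['ee_pos'],s['wrist_force'],s['width'])
E
```

```text
True [532.07370176   6.14099039 157.3435185 ] [-0.77504657 -0.08622038  4.92267435] [ 0.04575349  0.20979295 -0.04194929] 25.45
[532.06448638   6.15720405 157.37230387] [-1.1874131  -0.0458067   5.72182246] 23.079169632956294
```

It's flush at the expected height. I'll press harder, release and check.

```bash
python3 - <<'E'
from h import *
x,y=532.07,6.18
hit=arm.move_l([x,y,154.5],vel=8,until_force=12); arm.sleep(0.3)
s=arm.state(); print(hit,s['ee_pos'],s['wrist_force'])
arm.gripper_to(45); arm.sleep(0.2)
arm.move_l([x,y,200],vel=80); arm.gripper_to(85); arm.move_l([x,y,300],vel=150)
f=grab('wrist'); np.savez('pics/w9.npz',**{k:f[k] for k in('image','z_map','camera_matrix','cw')})
cv2.imwrite('pics/w9.png',cv2.resize(f['image'][70:260,220:420],None,fx=3,fy=3,interpolation=cv2.INTER_CUBIC))
m=f['z_map'][80:250,270:370]; s=f['s'];print(s['time_s'],s['wrist_force'])
p=[world(f,u,v) for u in range(300,345,4) for v in range(150,215,5)]
print(sorted(round(q[2]) for q in p)[-40:])
E
```

```text
True [532.09061555   6.13386651 157.37302512] [-0.41505071  1.35681272  5.81755832]
28.7917 [-0.35196601  0.05934584 -0.14584094]
[167, 167, 168, 168, 168, 168, 168, 168, 168, 168, 168, 168, 168, 168, 168, 168, 168, 168, 168, 168, 168, 168, 168, 168, 168, 168, 168, 168, 168, 169, 169, 172, 173, 173, 173, 173, 174, 174, 175, 430]
```

View pics/w9.png

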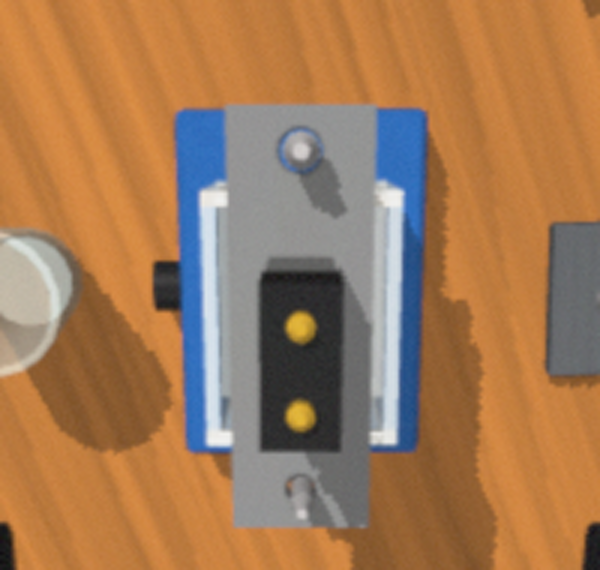

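The connector's top face is at z = 168 (144 + 24), so it is flush, and it is centred at (301,370). The frame is on both pins. Handing in.

```bash
python3 -c "
from h import *
print(arm.hand_in())"
```

```text
the job is handed in; nothing more can be done
None
```

The frame hangs on both pins, flat on the tank rim. The connector was pressed flush onto its studs (wrist force about 6 N) and both parts were let go. I handed the job in at about 29 s; no verdict was returned.

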